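# Put the dusted marble collection back on display

## Task

The shelf has been dusted; put the four pieces back on display: each of the two single clay marbles seated in the turned ring stand of its size, the little green jar upright in the middle of the round felt pad, and the oblong tin flat in the middle of the oblong felt pad, lid up and lengthwise along it. Set each piece down rather than dropping it, and leave the chipped saucer and the gauge ring where they lie.

Things in the scene. Friction and masses are not known exactly. Their poses are not given: they have to be found in the camera images.
- marble_big: the larger single oxblood clay marble, a ball of 48 mm diameter, about 120 g; origin at the centre of the ball, its axes mean nothing. At the start it sits in one of two identical white enamel dishes (80 mm wide, rim 8 mm above the shelf, fixed, low raised ring in the middle), its centre 30 mm above the shelf (z = 0)
- marble_small: the smaller single oxblood clay marble, a ball of 32 mm diameter, about 35 g; origin at the centre of the ball. At the start it sits in the other identical enamel dish (rim 8 mm high), its centre 21 mm above the shelf
- jar: small round green glass jar with a tin screw lid, closed: 56 mm diameter, 60 mm high (glass to 36 mm, shoulder to 43 mm, lid 51 mm diameter above), about 170 g; origin at the centre of its underside, z up
- tin: oblong hinged pocket tin of bare metal, closed: 84 mm long (its x), 48 mm wide (its y), 24 mm high, about 90 g; origin at the centre of its underside, z up through the lid; either way round lengthwise will do
- stand_big: the larger turned dark wood ring stand, fixed: foot 58 mm diameter to 4 mm, narrowing at 10 mm to a collar of 40 mm outer and 30 mm inner diameter, 18 mm high, open in the middle; origin at the centre of its underside. The large marble rests on the rim with its centre 37 mm above the shelf
- stand_small: the smaller turned dark wood ring stand, fixed: foot 40 mm diameter to 4 mm, narrowing at 8 mm to a collar of 27 mm outer and 19 mm inner diameter, 16 mm high, open in the middle; origin at the centre of its underside. The small marble rests on the rim with its centre 29 mm above the shelf
- pad_round: round dark grey felt pad, 80 mm diameter, 3 mm thick, fixed flat on the shelf; origin at the centre of its underside
- pad_oblong: oblong dark grey felt pad, 108 mm long (its x), 72 mm wide (its y), 3 mm thick, fixed flat on the shelf; origin at the centre of its underside
- saucer: bystander: chipped white porcelain saucer, loose, 110 mm wide, 14 mm high; origin at the centre of its underside. Leave it alone. Nothing in the working area is taller than 65 mm, and the equipment along its back (x over 0.7) and sides (y beyond 0.42 either way) is at most 125 mm high.
- gauge_ring: bystander: pale boxwood gauge ring lying flat, loose, 60 mm outer and 40 mm inner diameter, 12 mm high; origin at the centre of its underside. Leave it alone

How it is judged:
By the outcome, as a careful person would: the job done as asked, in the order asked, and still so for the second after the job is handed in, with the robot touching nothing.
It also fails if it takes over 106 s, if anything falls off the work surface, if the arm or the gripper's body presses on something with over 40 N, if the wrist force passes 120 N, or if a joint passes its speed limit or range.

## Robot

A 6-joint arm with a two-finger parallel gripper is mounted at the origin on the work surface. World frame = base frame: x ahead of the robot, y to its left, z up, the work surface at z = 0. Lengths are in m, angles in degrees, forces in N, time in s.
With the tool pointing down it reaches from about 0.375 to 0.9 m from the base axis. Payload 3.1 kg.
Tool frame: the origin (TCP) lies midway between the tips of the shut fingers; the grasp point (between the pads) lies bot.hold_point_z behind it (bot.hold_point_z is the distance from the TCP to the grasp point, in m); z points along the fingers, y is the direction in which the jaws open and shut (so a half turn about z gives the same grasp; the last joint's range is limited). The gripper opens to 87 mm and grips with 3 to 60 N. Pads are 19 mm wide; open, the fingers measure 117 mm over their backs; the gripper's body (75 mm by 190 mm) begins 51 mm behind the grasp point.
Start: joints at [-74.857, 30.224, 82.088, -0, 67.689, -10.227], TCP at [0.268, -0.565, 0.223] pointing down, gripper open.
Joint ranges: [-176.69, 176.69], [-43.24, 126.21], [12.49, 139.97], [-82, 262], [0, 151.66], [-163.58, 163.58]. Speed limits (degrees/s): [159.86, 159.86, 180, 180, 180, 180].

## Interface

Orientations are given as a 3x3 rotation matrix whose columns are the frame's x, y, z axes.
In Python, from rig import bot, vision gives the robot as it stands.
- The arm moves only by the shell command python3 -m inch 'ROWS'. ROWS is JSON, a list of rows, each a list of 5 numbers: the finger opening in mm, from 0 to 87, then the shift along the tool's x, y, z in mm, then the turn about the tool's z in rad. In form: [[hand, dx, dy, dz, roll], ...]. A call has 1 to 8 rows; each row is the pose to reach, as a shift and turn from the pose measured when the call began, along the tool's axes at that moment; what a row does not reach only later rows make up. A row lasts 1/10 s, in which the tool goes at most 50 mm and 8.59 degrees, less where a joint would pass 70% of its speed; a pose out of reach is approached as far as the arm can. A call with a gripper value outside its range is refused whole. The fingers move at their own pace and stop on an object; the grip force is fixed at half the most. Time passes only in rows, so rows that repeat a pose let the fingers close. It gives the time, the measured TCP pose, the force and the opening at its end, in the units of the state.
- bot.read_state(): the state, without advancing time (a new reading comes with each control period).
- vision.capture(name): name is "scene" or "side" or "wrist"; returns (picture, depth): 420x560x3 uint8, red, green, blue; 420x560 float32, m along the optical axis (not along the pixel's ray), 0 where there is no reading.
- vision.camera_model(name): a dict with "intrinsics" (3x3 intrinsics, pixels), "dist" ([k1, k2, p1, p2, k3] as OpenCV has them; the pictures are not rectified), "camera_from_world" (4x4, takes a point from world to camera coordinates). Camera axes: x right, y down, z forward; pixel columns grow to the right and rows downward; lengths in m; the calibration is good to about 2 mm. A picture is of the moment at which its call begins: read the wrist's pose just before it. camera_model takes no time and is no camera call; for the wrist camera it gives the pose at the moment of the call.
- bot.hand_in(): hands the job in, once; it reports no verdict.
The state is a dict: "time_s": time; "joint_positions": joint angles; "qvel": joint speeds; "tau": joint torques, N m; "position": TCP position; "tcp_rot": TCP orientation; "force": force on the tool from outside, world axes, zero at the start; "moment": the same for the moment, N m; "opening": opening from 0.0 (shut) to 1.0 (fully open).
Only numpy, scipy, OpenCV 4.12 (cv2) and the standard library are available. Lean on these libraries where they do the work, as an engineer would, in place of code of your own. Each camera call takes 0.05 s, during which the arm holds its last target. There are 200 camera calls.

## Working session

There is one attempt and no reset: what is moved stays moved. The work goes in short steps, Python scripts to look and compute and a shell command to move; the robot and the scene stay as the last step left them, time stands still between calls to the robot, and variables do not carry over. Pictures are saved under pics/ and viewed, about 12 in all and at most 16, crops included, and the job is handed in when it is done.

```bash
ls; mkdir -p pics
python3 - <<'E'
from rig import bot, vision
import cv2,numpy as np
s=bot.read_state();print(s['time_s'],s['position'],s['tcp_rot'],s['opening'],bot.hold_point_z)
for n in ["scene","side"]:
    p,d=vision.capture(n);cv2.imwrite(f'pics/{n}0.png',p[:,:,::-1]);np.savez(f'pics/{n}0.npz',p=p,d=d)
    m=vision.camera_model(n);print(n,m['intrinsics'],m['dist'],np.linalg.inv(m['camera_from_world']).round(3))
E
```

```text
pics
0.0 [ 0.26763743 -0.56399112  0.22158239] [[ 9.03545200e-01  4.28492422e-01 -5.62061603e-04]
 [ 4.28492623e-01 -9.03542911e-01  2.06859391e-03]
 [ 3.78530037e-04 -2.10990735e-03 -9.99997703e-01]] 1.000049965094038 0.0187
scene [[473.69935371   0.         277.49981893]
 [  0.         473.69935371 212.87437121]
 [  0.           0.           1.        ]] [0.05390644 0.         0.         0.         0.        ] [[ 0.329  0.774 -0.54   1.096]
 [ 0.944 -0.274  0.183 -0.171]
 [-0.006 -0.57  -0.821  0.905]
 [ 0.     0.     0.     1.   ]]
side [[458.68791495   0.         280.78380509]
 [  0.         458.68791495 211.8931733 ]
 [  0.           0.           1.        ]] [-0.08331162  0.          0.          0.          0.        ] [[-0.82  -0.32   0.475  0.018]
 [-0.572  0.455 -0.682  0.728]
 [ 0.002 -0.831 -0.556  0.642]
 [ 0.     0.     0.     1.   ]]
```

View pics/scene0.png

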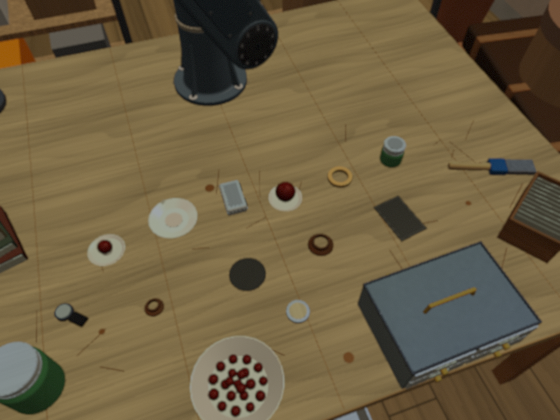

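View pics/side0.png

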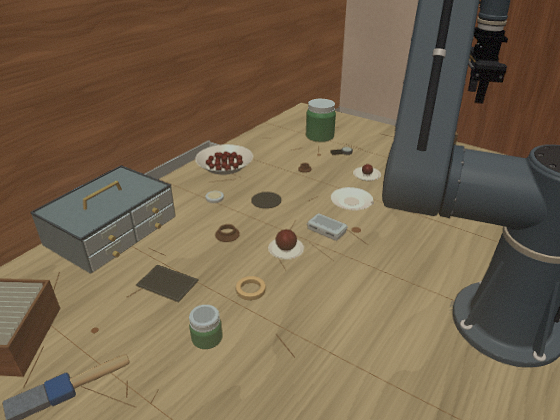

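The scene view shows: small marble (106,246), saucer (173,217), tin (233,197), big marble (286,190), gauge ring (340,177), jar (393,150), oblong pad (400,217), big stand (320,244), round pad (247,274) and small stand (154,307). The side view shows the same pieces: big marble (286,239), small marble (367,169), jar (205,326), tin (327,226), stands (227,232) and (305,167), pads (167,283) and (266,200).

```bash
cat > h.py <<'E'
from rig import bot, vision
import cv2,numpy as np
def ray(m,uv):
    k=cv2.undistortPoints(np.float64([[uv]]),m['intrinsics'],np.float64(m['dist']))[0,0]
    T=np.linalg.inv(m['camera_from_world']); v=T[:3,:3]@np.r_[k,1]
    return T[:3,3],v/np.linalg.norm(v)
def plane(m,uv,z):
    c,v=ray(m,uv); return c+v*(z-c[2])/v[2]
def tri(rs):
    A=np.zeros((3,3));b=np.zeros(3)
    for c,v in rs:
        P=np.eye(3)-np.outer(v,v);A+=P;b+=P@c
    x=np.linalg.solve(A,b);e=[np.linalg.norm((np.eye(3)-np.outer(v,v))@(x-c)) for c,v in rs]
    return x,max(e)
def blob(mask,seed,r):
    w=np.zeros_like(mask,np.uint8);cv2.circle(w,tuple(map(int,seed)),r,1,-1)
    n,l,st,ce=cv2.connectedComponentsWithStats((mask.astype(np.uint8)&w))
    if n<2:return None
    i=1+np.argmax(st[1:,4]);c=max(cv2.findContours((l==i).astype(np.uint8),cv2.RETR_EXTERNAL,cv2.CHAIN_APPROX_NONE)[0],key=len)
    return ce[i],st[i],c
def masks(p):
    h=cv2.cvtColor(p,cv2.COLOR_RGB2HSV);H,S,V=[h[:,:,i].astype(int) for i in range(3)]
    return dict(red=((H<8)|(H>170))&(S>130)&(V>30),dark=V<85,grey=(S<60)&(V>90),green=(H>40)&(H<90)&(S>60),H=H,S=S,V=V)
def shift(target):  # world target of TCP -> tool mm
    s=bot.read_state();return (np.array(s['tcp_rot']).T@(np.array(target)-s['position'])*1000).round(1)
E
python3 - <<'E'
from h import *
seeds=dict(mb=('red',(286,190),(286,239),18,.030),ms=('red',(106,246),(367,169),14,.021),sb=('dark',(320,244),(227,232),20,.009),ss=('dark',(154,307),(305,167),14,.008),
pr=('dark',(247,274),(266,200),26,.003),po=('dark',(400,217),(167,283),36,.003),jar=('green',(393,156),(205,330),22,.02),tin=('grey',(233,197),(327,226),26,.018))
M={n:(vision.camera_model(n),masks(np.load(f'pics/{n}0.npz')['p'])) for n in('scene','side')}
for k,(c,a,b,r,z) in seeds.items():
    rs=[];o=[]
    for n,s in(('scene',a),('side',b)):
        m,k_=M[n];x=blob(k_[c],s,r)
        if x is None: print(k,n,'none');continue
        rs.append(ray(m,x[0]));o.append((plane(m,x[0],z)[:2]*1000).round(0)); o.append(x[1].tolist())
    if len(rs)==2:
        x,e=tri(rs);print(k,(x*1000).round(1),'err',round(e*1000,1),*o)
a=np.load('pics/scene0.npz')['p'];b=np.load('pics/side0.npz')['p']
t=[cv2.resize(q[:,:,::-1],(400,400),interpolation=cv2.INTER_CUBIC) for q in(a[165:235,205:275],b[190:260,290:360])]
cv2.imwrite('pics/tin0.png',np.hstack(t))
E
```

```text
mb [472.6  58.3  40.3] err 1.2 [466.  62.] [277, 183, 17, 16, 222] [480.  46.] [279, 230, 14, 12, 70]
ms [ 474.9 -355.    26.8] err 1.5 [ 472. -355.] [98, 241, 13, 12, 116] [ 479. -368.] [363, 165, 9, 6, 26]
sb [615.4  89.1   2.1] err 1.2 [620.  88.] [308, 234, 25, 22, 317] [608.  95.] [218, 229, 18, 7, 45]
ss [ 640.2 -284.3    7.8] err 2.5 [ 642. -282.] [145, 299, 19, 17, 201] [ 639. -287.] [300, 164, 10, 5, 37]
pr [ 6.293e+02 -8.290e+01  4.000e-01] err 0.1 [631. -83.] [229, 258, 37, 33, 948] [627. -80.] [252, 193, 29, 15, 359]
po [6.072e+02 2.899e+02 4.000e-01] err 0.4 [609. 289.] [374, 196, 52, 45, 1200] [604. 291.] [137, 265, 61, 37, 1181]
jar [443.8 352.1   2.9] err 2.8 [454. 340.] [381, 150, 22, 17, 215] [434. 364.] [190, 323, 31, 26, 349]
tin [429.5 -55.2  15. ] err 1.0 [431. -56.] [219, 180, 29, 34, 614] [428. -50.] [307, 213, 41, 27, 650]
```

View pics/tin0.png

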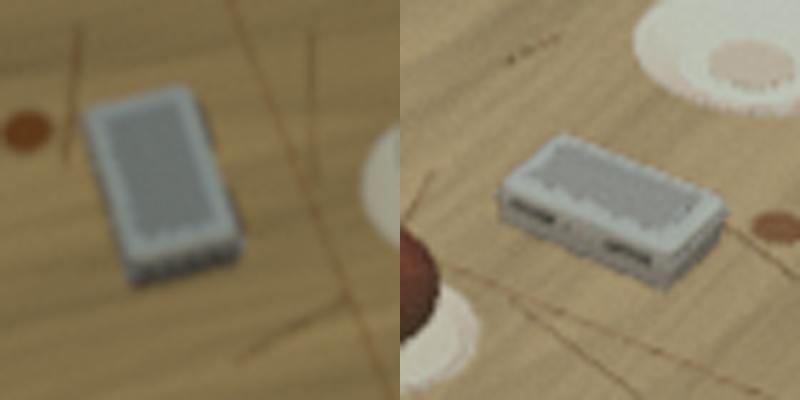

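The tin sits with a raised-rim panel on top and two dark hinge marks on its side; I'll check at close range that the lid is up. The coarse positions all agree with the layout.

Run:
```python
from h import *
m=vision.camera_model('wrist');s=bot.read_state();R=np.array(s['tcp_rot'])
T=np.linalg.inv(m['camera_from_world']);print('cam in tool',(R.T@(T[:3,3]-s['position'])).round(3),(R.T@T[:3,:3]).round(3).tolist(),m['intrinsics'][0,0],m['dist'])
print(shift([.44,.045,.22]))
```

```text
cam in tool [ 0.068 -0.    -0.164] [[-0.001, -0.969, -0.247], [1.0, -0.002, 0.001], [-0.001, -0.247, 0.969]] 334.2765373258918 [-0.0658969  0.         0.         0.         0.       ]
[ 416.7 -476.5    2.7]
```

```bash
python3 -m inch '[[87,32,-36,0,0],[87,64,-72,0,0],[87,96,-108,0,0],[87,128,-144,0,0],[87,160,-180,0,0],[87,192,-216,0,0],[87,224,-252,0,0],[87,256,-290,0,0]]'
python3 - <<'E'
from h import *
print(shift([.44,.045,.22]))
E
```

```text
time_s: 0.9
position: [0.3749, -0.1906, 0.2223]
tcp_rot: [[0.904, 0.428, -0.0], [0.428, -0.904, 0.002], [0.001, -0.002, -1.0]]
force: [0.1, -0.2, 0.3]
opening: 1.002
[ 159.6 -185.1    2.7]
```

```bash
python3 -m inch '[[87,32,-37,0,0],[87,64,-74,0,0],[87,96,-111,0,0],[87,128,-148,0,0],[87,160,-185,0,0],[87,160,-185,0,0]]'
python3 - <<'E'
from h import *
m=vision.camera_model('wrist');p,d=vision.capture('wrist');cv2.imwrite('pics/w1.png',p[:,:,::-1]);np.savez('pics/w1.npz',p=p,d=d,T=m['camera_from_world'])
print(bot.read_state()['position'])
E
```

```text
time_s: 1.5
position: [0.4408, 0.0504, 0.2226]
tcp_rot: [[0.9, 0.435, 0.0], [0.435, -0.9, 0.004], [0.002, -0.003, -1.0]]
force: [-0.8, -1.3, 0.2]
opening: 1.0
[0.44025358 0.04787604 0.22246974]
```

View pics/w1.png

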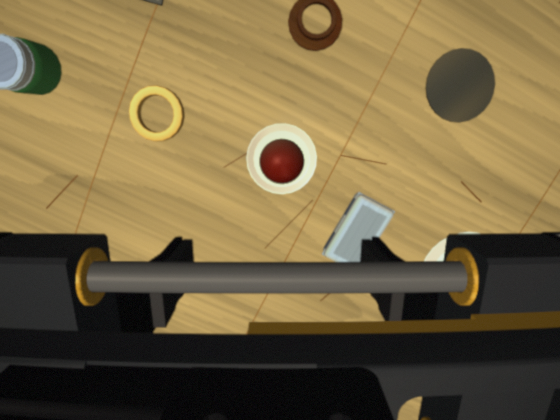

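The wrist picture shows the big marble in its dish at (282,160), the big stand at (315,20), the round pad at (460,85), the tin at (358,230), the gauge ring at (156,113) and the jar at the left edge.

```bash
cat >> h.py <<'E'
def load(f):
    q=np.load(f);m=vision.camera_model('wrist');m['camera_from_world']=q['T'];return m,q['p'],q['d']
def meas(m,mask,seed,r,z,tag):
    x=blob(mask,seed,r);(c,ax,an)=cv2.fitEllipse(x[2]);P=plane(m,c,z)
    f=np.linalg.norm(P-ray(m,c)[0])/m['intrinsics'][0,0]
    print(tag,'px',np.round(c,1),'axes mm',(np.array(ax)*f*1000).round(1),'P',(P*1000).round(1));return c
E
python3 - <<'E'
from h import *
m,p,d=load('pics/w1.npz');k=masks(p);n=vision.camera_model('scene');ks=masks(np.load('pics/scene0.npz')['p'])
print(p[160,282],p[85,460],p[20,296],p[150,225],k['H'][20,296],k['S'][20,296],k['V'][20,296])
brown=(k['V']<125)&(k['S']>110)
c=meas(m,k['red'],(282,160),30,.030,'mb')
a=meas(n,ks['red'],(286,190),18,.030,'mb scene');print(tri([ray(m,c),ray(n,a)]))
c=meas(m,brown,(315,22),34,.004,'sb')
a=meas(n,ks['dark'],(320,244),20,.004,'sb scene');print(tri([ray(m,c),ray(n,a)]))
c=meas(m,k['V']<120,(460,85),46,.003,'pr')
a=meas(n,ks['dark'],(247,274),26,.003,'pr scene');print(tri([ray(m,c),ray(n,a)]))
print(shift([.46,.06,.013]))
E
```

```text
[121  41  30] [66 64 53] [71 41 18] [175 147  93] 13 190 71
mb px [281.6 161.9] axes mm [41.6 44.7] P [468.6  58.6  30. ]
mb scene px [285.1 190.4] axes mm [35.5 39. ] P [466.2  61.7  30. ]
(array([0.46943612, 0.05964646, 0.0350667 ]), np.float64(0.0008234627485654568))
sb px [314.8  23.5] axes mm [62.4 65.2] P [613.3  89.5   4. ]
sb scene px [320.1 244.5] axes mm [46.7 54.2] P [615.1  90.7   4. ]
(array([0.61403824, 0.09034504, 0.00240925]), np.float64(0.0008041678765645573))
pr px [459.9  84.8] axes mm [87.2 96.7] P [630.4 -83.7   3. ]
pr scene px [247.  274.1] axes mm [68.7 77.3] P [630.6 -83.2   3. ]
(array([ 0.63050721, -0.08343878,  0.00312271]), np.float64(0.0002636422945879524))
[ 23.   -1.9 209.5]
```

Run:
```python
from h import *
m,p,d=load('pics/w1.npz');k=masks(p)
red=((k['H']<10)|(k['H']>168))&(k['S']>90)
meas(m,red,(282,160),30,.030,'mb wide')
white=((k['S']<75)&(k['V']>150))|red
meas(m,white,(282,160),44,.008,'dish')
print(shift([.4685,.0585,.013]))
```

```text
mb wide px [281.4 161.2] axes mm [44.2 44.6] P [469.1  59.2  30. ]
dish px [281.2 158.3] axes mm [79.6 79.7] P [470.   59.5   8. ]
[ 30.    3.1 209.5]
```

```bash
python3 -m inch '[[87,31,3,30,0],[87,31,3,75,0],[87,31,3,120,0],[87,31,3,150,0],[87,31,3,170,0],[87,31,3,170,0]]'
python3 - <<'E'
from h import *
print(shift([.4695,.0593,.013]))
E
```

```text
time_s: 2.15
position: [0.4671, 0.0575, 0.05]
tcp_rot: [[0.902, 0.432, -0.007], [0.432, -0.902, 0.003], [-0.006, -0.006, -1.0]]
force: [0.1, -0.2, 0.4]
opening: 1.0
[ 3.1 -0.4 37. ]
```

```bash
python3 -m inch '[[87,3,0,14,0],[87,3,0,28,0],[87,3,0,37,0],[87,3,0,37,0],[46,3,0,37,0],[40,3,0,37,0],[40,3,0,37,0],[40,3,0,37,0]]'; python3 -m inch '[[40,0,0,0,0],[40,0,0,0,0],[40,0,0,0,0],[40,0,0,0,0]]'
```

```text
time_s: 2.95
position: [0.4699, 0.059, 0.0135]
tcp_rot: [[0.902, 0.432, -0.006], [0.432, -0.902, 0.002], [-0.005, -0.005, -1.0]]
force: [-0.6, 0.7, -0.4]
opening: 0.725
time_s: 3.35
position: [0.4699, 0.0591, 0.0137]
tcp_rot: [[0.902, 0.432, -0.006], [0.432, -0.902, 0.003], [-0.005, -0.005, -1.0]]
force: [0.1, 1.4, 3.7]
opening: 0.537
```

```bash
python3 -m inch '[[40,0,0,-25,0],[40,0,0,-60,0],[40,20,8,-100,0],[40,50,18,-107,0],[40,80,30,-107,0],[40,93,35,-107,0],[40,93,35,-107,0]]'
python3 - <<'E'
from h import *
m=vision.camera_model('wrist');p,d=vision.capture('wrist');cv2.imwrite('pics/w2.png',p[:,:,::-1]);np.savez('pics/w2.npz',p=p,d=d,T=m['camera_from_world'])
print(bot.read_state()['position'])
E
```

```text
time_s: 4.05
position: [0.5718, 0.0673, 0.1199]
tcp_rot: [[0.902, 0.432, -0.004], [0.432, -0.902, 0.002], [-0.002, -0.004, -1.0]]
force: [-0.9, -0.1, -1.8]
opening: 0.536
[0.56930574 0.06742727 0.11946021]
```

View pics/w2.png

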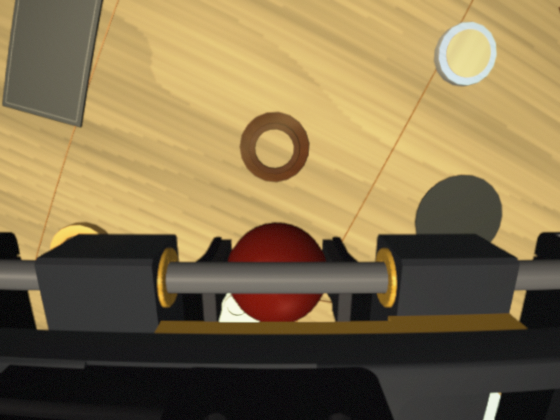

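The ball is held between the fingers at (277,273). The big stand is in the clear at (275,147), and the oblong and round pads are partly visible.

Run:
```python
from h import *
m,p,d=load('pics/w2.npz');k=masks(p);m1,p1,_=load('pics/w1.npz');k1=masks(p1)
br=lambda k:(k['V']<130)&(k['S']>100)
c=meas(m,br(k),(275,147),45,.004,'sb foot')
hole=(~br(k));x=meas(m,hole,(275,147),22,.018,'sb rim')
hole1=(~br(k1));x1=meas(m1,hole1,(316,20),15,.018,'sb rim w1')
print(tri([ray(m,x),ray(m1,x1)]))
red=((k['H']<10)|(k['H']>168))&(k['S']>90);b=blob(red,(277,273),60)
q=b[2].reshape(-1,2);q=q[(q[:,1]<255)|(q[:,1]>298)];q=q[q[:,1]<318]
(c,ax,_)=cv2.fitEllipse(q.astype(np.float32));z=.1195+.017
P=plane(m,c,z);s=bot.read_state();print('ball',c,ax,P,'tool',np.array(s['tcp_rot']).T@(P-s['position']))
```

```text
sb foot px [274.1 147.1] axes mm [54.8 57.1] P [614.7  90.7   4. ]
sb rim px [273.9 147.6] axes mm [30.6 31. ] P [615.2  90.9  18. ]
sb rim w1 px [316.3  19.1] axes mm [31.4 32.5] P [613.6  89.8  18. ]
(array([0.61495498, 0.09034928, 0.01341904]), np.float64(0.0004731358269058136))
ball (275.41656494140625, 301.19390869140625) (118.19309997558594, 155.5060272216797) [0.55652692 0.06088872 0.1365    ] tool [-0.01444828  0.00028021 -0.01695801]
```

```bash
python3 - <<'E'
from h import *
print(shift([.6148,.0906,.021]))
E
python3 -m inch '[[40,20,0,0,0],[40,45,0,0,0],[40,51,-1,20,0],[40,51,-1,45,0],[40,51,-1,65,0],[40,51,-1,75,0],[40,51,-1,75,0]]';  python3 - <<'E'
from h import *
print(shift([.6148,.0906,.0207]))
E
```

```text
[51.6 -0.7 98.2]
time_s: 4.8
position: [0.6114, 0.0905, 0.0422]
tcp_rot: [[0.902, 0.432, -0.013], [0.432, -0.902, 0.003], [-0.011, -0.008, -1.0]]
force: [-0.8, 0.6, -1.0]
opening: 0.533
[ 3.3  1.5 21.5]
```

```bash
python3 -m inch '[[40,3,1,5,0],[40,3,1,10,0],[40,3,1,15,0],[40,3,1,19,0],[40,3,1,19,0]]';  python3 - <<'E'
from h import *
print(shift([.6148,.0906,.0207]),bot.read_state()['force'])
E
```

```text
time_s: 5.3
position: [0.614, 0.0909, 0.0227]
tcp_rot: [[0.902, 0.432, -0.014], [0.432, -0.902, 0.003], [-0.012, -0.008, -1.0]]
force: [1.1, 0.2, -1.5]
opening: 0.533
[0.6 0.7 2. ] [ 1.10297742  0.227129   -1.47080476]
```

```bash
python3 -m inch '[[40,1,1,1,0],[40,1,1,2,0],[40,1,1,2,0]]'
```

```text
time_s: 5.6
position: [0.6156, 0.0904, 0.0211]
tcp_rot: [[0.902, 0.432, -0.014], [0.432, -0.902, 0.002], [-0.011, -0.008, -1.0]]
force: [-0.2, 0.3, 1.2]
opening: 0.535
```

```bash
python3 -m inch '[[50,0,0,0,0],[54,0,0,0,0],[60,0,0,0,0],[70,0,0,0,0],[80,0,0,0,0]]'; python3 -m inch '[[80,0,0,-20,0],[80,0,0,-50,0],[80,0,0,-95,0],[80,-15,0,-140,0],[80,-50,0,-150,0],[80,-50,0,-150,0]]'
python3 - <<'E'
from h import *
m=vision.camera_model('wrist');p,d=vision.capture('wrist');cv2.imwrite('pics/w3.png',p[:,:,::-1]);np.savez('pics/w3.npz',p=p,d=d,T=m['camera_from_world'])
print(bot.read_state()['position']); print(shift([.45,-.36,.2]))
k=masks(p);red=((k['H']<10)|(k['H']>168))&(k['S']>90)
b=blob(red,(280,160),140);print(b[1]);meas(m,red,b[0],45,.037,'mb')
E
```

```text
time_s: 6.1
position: [0.6156, 0.0904, 0.0211]
tcp_rot: [[0.902, 0.432, -0.014], [0.432, -0.902, 0.002], [-0.011, -0.008, -1.0]]
force: [-0.1, 1.1, -0.0]
opening: 0.786
time_s: 6.7
position: [0.5697, 0.0677, 0.174]
tcp_rot: [[0.902, 0.432, -0.014], [0.432, -0.902, 0.002], [-0.012, -0.008, -1.0]]
force: [-1.5, -0.2, -0.1]
opening: 0.921
[0.57130557 0.0680504  0.17295036]
[-294.3  333.7  -26.5]
[ 252  116   51   52 1844]
mb px [275.8 144. ] axes mm [40.3 48. ] P [612.8  90.4  37. ]
```

```bash
python3 -m inch '[[52,-32,36,0,0],[52,-64,72,0,0],[52,-96,108,0,0],[52,-128,144,0,0],[52,-160,180,0,0],[52,-192,216,0,0],[52,-224,252,0,0],[52,-256,288,0,0]]'
python3 - <<'E'
from h import *
print(shift([.445,-.37,.17]))
E
```

```text
time_s: 7.55
position: [0.4644, -0.3042, 0.1725]
tcp_rot: [[0.902, 0.431, -0.013], [0.431, -0.902, 0.003], [-0.01, -0.008, -1.0]]
force: [1.1, -0.0, -1.1]
opening: 0.596
[-45.8  51.1   2.5]
```

```bash
python3 -m inch '[[52,-23,25,0,0],[52,-46,51,2,0],[52,-46,51,2,0],[52,-46,51,2,0]]'
python3 - <<'E'
from h import *
m=vision.camera_model('wrist');p,d=vision.capture('wrist');cv2.imwrite('pics/w4.png',p[:,:,::-1]);np.savez('pics/w4.npz',p=p,d=d,T=m['camera_from_world'])
print(bot.read_state()['position'])
k=masks(p);red=((k['H']<10)|(k['H']>168))&(k['S']>90)
b=blob(red,(280,160),150);print(b[1]);c=meas(m,red,b[0],30,.021,'ms')
white=((k['S']<75)&(k['V']>150))|red
meas(m,white,b[0],55,.008,'dish')
n=vision.camera_model('scene');ks=masks(np.load('pics/scene0.npz')['p']);rs=((ks['H']<10)|(ks['H']>168))&(ks['S']>90)
a=meas(n,rs,(106,246),14,.021,'scene');print(tri([ray(m,c),ray(n,a)]))
print(shift([.473,-.356,.0095]))
E
```

```text
time_s: 7.95
position: [0.4447, -0.3704, 0.1693]
tcp_rot: [[0.903, 0.429, -0.014], [0.43, -0.903, 0.005], [-0.01, -0.01, -1.0]]
force: [-0.2, 0.0, 0.2]
opening: 0.603
[ 0.4448438  -0.36931597  0.16949222]
[262 146  32  32 789]
ms px [277.9 161.8] axes mm [28.7 29.1] P [ 473.2 -356.4   21. ]
dish px [278.1 159.1] axes mm [79.6 79.7] P [ 474.2 -356.1    8. ]
scene px [104.2 246.2] axes mm [25.8 28.3] P [ 472.6 -355.2   21. ]
(array([ 0.47311653, -0.3557171 ,  0.02155526]), np.float64(0.0006738747377865986))
[ 32.8   1.8 159.6]
```

View pics/w4.png

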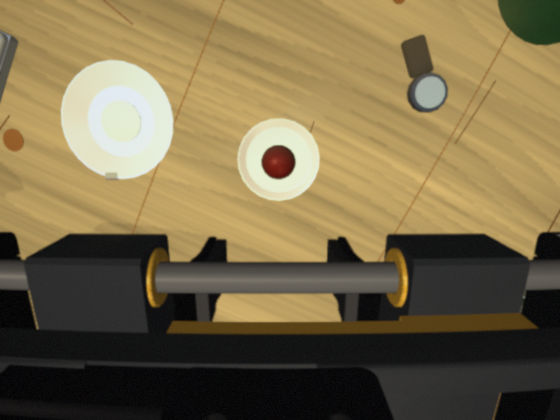

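The small marble is at (278,162) in its dish, with the saucer at (117,120) well clear of the fingers.

```bash
python3 -m inch '[[52,33,2,30,0],[52,33,2,75,0],[52,33,2,105,0],[52,33,2,125,0],[52,33,2,130,0],[52,33,2,130,0]]'
python3 - <<'E'
from h import *
print(shift([.4735,-.3562,.0098]))
E
```

```text
time_s: 8.6
position: [0.4739, -0.3547, 0.0385]
tcp_rot: [[0.902, 0.432, -0.015], [0.432, -0.902, 0.007], [-0.011, -0.013, -1.0]]
force: [0.6, 0.1, 0.9]
opening: 0.599
[-0.7  1.6 28.7]
```

```bash
python3 -m inch '[[52,0,1,10,0],[52,0,1,20,0],[52,0,1,29,0],[52,0,1,29,0],[40,0,1,29,0],[30,0,1,29,0],[22,0,1,29,0],[22,0,1,29,0]]'; python3 -m inch '[[22,0,0,0,0],[22,0,0,0,0],[22,0,0,0,0]]'
```

```text
time_s: 9.4
position: [0.4742, -0.3559, 0.0099]
tcp_rot: [[0.902, 0.432, -0.014], [0.432, -0.902, 0.006], [-0.011, -0.011, -1.0]]
force: [-0.3, 0.1, -0.2]
opening: 0.352
time_s: 9.7
position: [0.4743, -0.356, 0.01]
tcp_rot: [[0.902, 0.432, -0.014], [0.432, -0.902, 0.005], [-0.011, -0.011, -1.0]]
force: [-0.7, -0.4, 0.5]
opening: 0.351
```

```bash
python3 -m inch '[[22,0,0,-25,0],[22,0,0,-60,0],[22,30,2,-95,0],[22,70,4,-100,0],[22,110,6,-100,0],[22,132,7,-100,0],[22,132,7,-100,0],[22,132,7,-100,0]]'
python3 - <<'E'
from h import *
m=vision.camera_model('wrist');p,d=vision.capture('wrist');cv2.imwrite('pics/w5.png',p[:,:,::-1]);np.savez('pics/w5.npz',p=p,d=d,T=m['camera_from_world'])
print(bot.read_state()['position'],bot.read_state()['opening'])
k=masks(p);br=(k['V']<130)&(k['S']>100)
x=blob(br,(280,145),60);print(x[1]);c0=x[0];meas(m,br,c0,34,.004,'ss foot')
c=meas(m,~br,c0,int(13),.016,'ss rim')
n=vision.camera_model('scene');ks=masks(np.load('pics/scene0.npz')['p'])
a=meas(n,ks['dark'],(154,307),14,.008,'scene');print(tri([ray(m,c),ray(n,a)]))
E
```

```text
time_s: 10.5
position: [0.5971, -0.3051, 0.108]
tcp_rot: [[0.901, 0.433, -0.016], [0.434, -0.901, 0.006], [-0.012, -0.012, -1.0]]
force: [-0.3, -0.1, -0.6]
opening: 0.35
[ 0.59650497 -0.30554799  0.10796146] 0.34858612064604305
[ 254  128   49   47 1222]
ss foot px [278.3 151. ] axes mm [36.2 38.8] P [ 638.2 -285.3    4. ]
ss rim px [278.  150.8] axes mm [18.9 19.1] P [ 639.3 -284.6   16. ]
scene px [153.8 307. ] axes mm [33.8 40.4] P [ 641.1 -282.8    8. ]
(array([ 0.63784052, -0.28436032,  0.00120797]), np.float64(0.0007212662797390667))
```

View pics/w5.png

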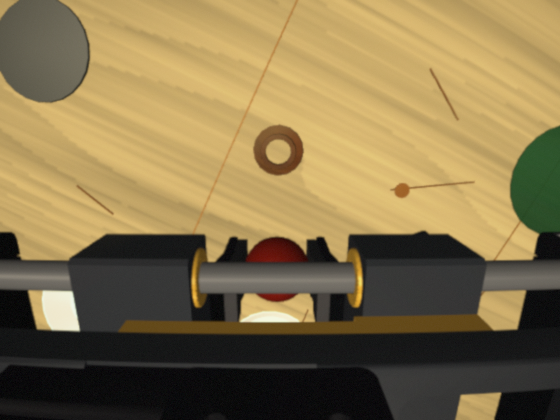

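The small marble is held at (277,268); the small stand is clear at (278,151).

```bash
python3 - <<'E'
from h import *
print(shift([.6394,-.2845,.018]))
E
python3 -m inch '[[22,20,0,0,0],[22,42,0,5,0],[22,47,0,25,0],[22,47,0,45,0],[22,47,0,60,0],[22,47,0,65,0],[22,47,0,65,0]]'
python3 - <<'E'
from h import *
print(shift([.6394,-.2845,.0185]))
E
```

```text
[48.9  0.7 89.4]
time_s: 11.25
position: [0.6362, -0.2849, 0.0407]
tcp_rot: [[0.902, 0.431, -0.019], [0.432, -0.902, 0.008], [-0.014, -0.015, -1.0]]
force: [-0.4, 0.1, -0.4]
opening: 0.35
[ 3.4  1.4 22.2]
```

```bash
python3 -m inch '[[22,3,1,6,0],[22,3,1,12,0],[22,3,1,18,0],[22,3,1,20,0],[22,3,1,20,0],[22,3,1,20,0]]'
python3 - <<'E'
from h import *
print(shift([.6394,-.2845,.018]),bot.read_state()['force'])
E
```

```text
time_s: 11.85
position: [0.6391, -0.2843, 0.0208]
tcp_rot: [[0.902, 0.432, -0.019], [0.432, -0.902, 0.008], [-0.014, -0.015, -1.0]]
force: [0.4, 0.1, -0.6]
opening: 0.35
[0.2 0.3 2.8] [ 0.41031659  0.14247678 -0.63128055]
```

```bash
python3 -m inch '[[22,0,0,1,0],[22,0,0,2,0],[22,0,0,3,0],[22,0,0,3,0]]'
```

```text
time_s: 12.25
position: [0.6393, -0.2844, 0.0183]
tcp_rot: [[0.902, 0.432, -0.018], [0.432, -0.902, 0.007], [-0.013, -0.015, -1.0]]
force: [-0.7, 0.2, 2.5]
opening: 0.351
```

```bash
python3 -m inch '[[34,0,0,0,0],[36,0,0,0,0],[42,0,0,0,0],[50,0,0,0,0],[58,0,0,0,0]]'; python3 -m inch '[[58,0,0,-20,0],[58,0,0,-50,0],[58,0,0,-95,0],[58,-15,0,-140,0],[58,-50,0,-150,0],[58,-50,0,-150,0]]'
python3 - <<'E'
from h import *
m=vision.camera_model('wrist');p,d=vision.capture('wrist');cv2.imwrite('pics/w6.png',p[:,:,::-1]);np.savez('pics/w6.npz',p=p,d=d,T=m['camera_from_world'])
k=masks(p);red=((k['H']<10)|(k['H']>168))&(k['S']>90)
b=blob(red,(280,160),100);print(b[1]);meas(m,red,b[0],35,.029,'ms')
m2,p2,_=load('pics/w5.npz')
n=vision.camera_model('scene');q,_=vision.capture('scene');ks=masks(q);rs=((ks['H']<10)|(ks['H']>168))&(ks['S']>90)
cv2.imwrite('pics/scene1.png',q[:,:,::-1]);
a=meas(n,rs,(154,300),14,.029,'scene');print(tri([ray(m,b[0]),ray(n,a)]))
a=meas(n,rs,(320,238),18,.037,'mb scene')
print(bot.read_state()['position'],shift([.42,.31,.2]))
E
```

```text
time_s: 12.75
position: [0.6392, -0.2844, 0.0181]
tcp_rot: [[0.902, 0.432, -0.019], [0.432, -0.902, 0.008], [-0.013, -0.015, -1.0]]
force: [0.9, -0.0, 0.3]
opening: 0.582
time_s: 13.35
position: [0.5954, -0.3096, 0.1722]
tcp_rot: [[0.903, 0.429, -0.016], [0.43, -0.903, 0.004], [-0.013, -0.01, -1.0]]
force: [0.6, -0.3, 0.2]
opening: 0.664
[259 133  32  27 627]
ms px [274.5 146. ] axes mm [22.9 28. ] P [ 635.7 -286.5   29. ]
scene px [151.1 301.9] axes mm [29.5 30.6] P [ 639.3 -283.2   29. ]
(array([ 0.63462677, -0.28558066,  0.01942771]), np.float64(0.0012389800548067284))
mb scene px [321.2 236.6] axes mm [42.6 45.2] P [615.1  91.   37. ]
[ 0.59648104 -0.30739502  0.16919887] [ 106.  -633.6  -22.9]
```

```bash
python3 -m inch '[[87,7,-48,-4,0],[87,14,-96,-8,0],[87,21,-144,-12,0],[87,28,-192,-16,0],[87,35,-240,-20,0],[87,42,-288,-24,0],[87,49,-336,-28,0],[87,56,-384,-30,0]]'
python3 - <<'E'
from h import *
print(shift([.402,.33,.2]))
E
```

```text
time_s: 14.25
position: [0.4817, 0.0655, 0.2034]
tcp_rot: [[0.902, 0.43, -0.019], [0.431, -0.902, 0.008], [-0.014, -0.016, -1.0]]
force: [0.3, 0.3, -0.0]
opening: 0.999
[  42.  -272.9    7.1]
```

```bash
python3 -m inch '[[87,7,-47,2,0],[87,14,-94,4,0],[87,21,-141,6,0],[87,28,-188,6,0],[87,35,-235,6,0],[87,42,-272,6,0],[87,42,-272,6,0],[87,42,-272,6,0]]'
python3 - <<'E'
from h import *
m=vision.camera_model('wrist');p,d=vision.capture('wrist');cv2.imwrite('pics/w7.png',p[:,:,::-1]);np.savez('pics/w7.npz',p=p,d=d,T=m['camera_from_world'])
print(bot.read_state()['position'])
E
```

```text
time_s: 15.05
position: [0.4014, 0.3301, 0.2001]
tcp_rot: [[0.901, 0.433, -0.021], [0.434, -0.901, 0.007], [-0.016, -0.015, -1.0]]
force: [-0.5, 0.4, -0.5]
opening: 0.998
[0.40177049 0.32918035 0.20017058]
```

View pics/w7.png

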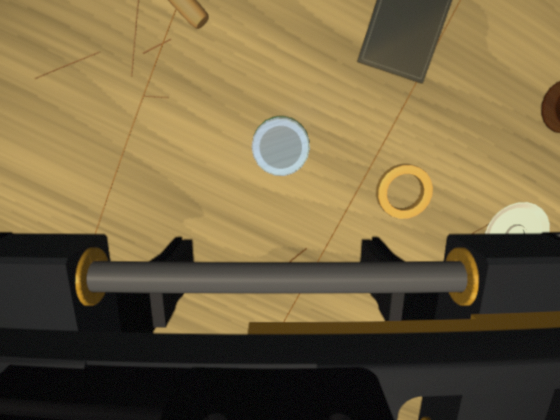

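The jar stands upright with its lid at (281,145); the gauge ring at (405,192) is clear of the jaws.

Run:
```python
from h import *
m,p,d=load('pics/w7.npz');k=masks(p);print(p[145,257],p[145,281],p[175,281])
lid=(p[:,:,2].astype(int)>p[:,:,0].astype(int)+5)
c=meas(m,lid,(281,145),40,.060,'lid')
n=vision.camera_model('scene');q=np.load('pics/scene0.npz')['p'];ks=masks(q)
ls=(q[:,:,2].astype(int)>q[:,:,0].astype(int)+0)&(ks['V']>95)
a=meas(n,ls,(394,144),14,.060,'lid scene');print(tri([ray(m,c),ray(n,a)]))
P=plane(m,c,.060);print(shift([*P[:2],.003]))
```

```text
[182 199 210] [149 160 159] [174 174 159]
lid px [280.  146.3] axes mm [49.3 50.3] P [443.2 349.4  60. ]
lid scene px [394.7 144.1] axes mm [34.2 49.2] P [444.1 348.8  60. ]
(array([0.44318106, 0.34941836, 0.05890876]), np.float64(0.00011188083725640634))
[ 49.1   2.7 196.4]
```

```bash
python3 -m inch '[[87,49,3,30,0],[87,49,3,70,0],[87,49,3,100,0],[87,49,3,120,0],[87,49,3,120,0]]'
python3 - <<'E'
from h import *
print(shift([.4433,.3493,.008]))
E
```

```text
time_s: 15.6
position: [0.4431, 0.3458, 0.0761]
tcp_rot: [[0.903, 0.429, -0.028], [0.429, -0.903, 0.003], [-0.024, -0.015, -1.0]]
force: [-0.1, -0.7, 0.6]
opening: 1.003
[ 3.3 -2.1 68.1]
```

```bash
python3 -m inch '[[87,3,-2,20,0],[87,3,-2,40,0],[87,3,-2,58,0],[87,3,-2,68,0],[87,3,-2,68,0],[60,3,-2,68,0],[48,3,-2,68,0],[48,3,-2,68,0]]'; python3 -m inch '[[48,0,0,0,0],[48,0,0,0,0],[48,0,0,0,0]]'
```

```text
time_s: 16.4
position: [0.4438, 0.3494, 0.0091]
tcp_rot: [[0.903, 0.429, -0.026], [0.429, -0.903, 0.004], [-0.022, -0.015, -1.0]]
force: [-0.4, 0.8, 0.4]
opening: 0.809
time_s: 16.7
position: [0.4442, 0.3497, 0.0097]
tcp_rot: [[0.903, 0.429, -0.025], [0.43, -0.903, 0.005], [-0.021, -0.015, -1.0]]
force: [-0.0, -0.1, 4.4]
opening: 0.638
```

```bash
python3 -m inch '[[48,0,0,-20,0],[48,0,0,-55,0],[48,0,0,-95,0],[48,-8,44,-120,0],[48,-16,88,-120,0],[48,-24,132,-120,0],[48,-32,176,-120,0],[48,-40,220,-120,0]]'
python3 - <<'E'
from h import *
print(shift([.57,-.11,.13]))
E
```

```text
time_s: 17.5
position: [0.5052, 0.1317, 0.1269]
tcp_rot: [[0.903, 0.43, -0.026], [0.43, -0.903, 0.005], [-0.021, -0.015, -1.0]]
force: [1.1, -0.4, -1.8]
opening: 0.633
[-45.6 246.   -5.9]
```

```bash
python3 -m inch '[[48,-8,44,0,0],[48,-16,88,0,0],[48,-24,132,0,0],[48,-32,176,-3,0],[48,-40,215,-5,0],[48,-46,243,-5,0],[48,-46,246,-5,0],[48,-46,246,-5,0]]'
python3 - <<'E'
from h import *
m=vision.camera_model('wrist');p,d=vision.capture('wrist');cv2.imwrite('pics/w8.png',p[:,:,::-1]);np.savez('pics/w8.npz',p=p,d=d,T=m['camera_from_world'])
print(bot.read_state()['position'])
k=masks(p);x=blob((k['V']<120)&(k['S']<90),(277,130),90);print(x[1])
meas(m,(k['V']<120)&(k['S']<90),x[0],65,.003,'pad')
E
```

```text
time_s: 18.3
position: [0.5691, -0.1107, 0.1285]
tcp_rot: [[0.903, 0.428, -0.027], [0.428, -0.904, 0.006], [-0.022, -0.017, -1.0]]
force: [-0.1, 0.5, -2.0]
opening: 0.639
[ 0.56853984 -0.10950621  0.12846389]
[ 235   73   94   96 7042]
pad px [281.5 120.4] axes mm [79.7 81.8] P [631.2 -83.3   3. ]
```

View pics/w8.png

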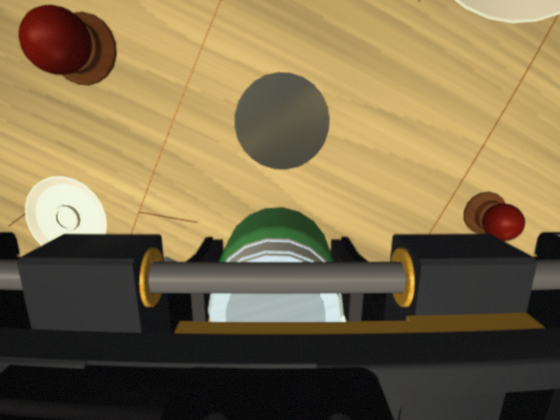

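The jar is held, the round pad is at (281,120), and both marbles are seated in their stands, at (55,40) and (503,222).

```bash
python3 -m inch '[[48,35,0,0,0],[48,65,4,10,0],[48,68,4,35,0],[48,68,4,65,0],[48,68,4,85,0],[48,68,4,90,0],[48,68,4,90,0]]'
python3 - <<'E'
from h import *
print(shift([.6317,-.083,.0127]))
E
```

```text
time_s: 19.05
position: [0.628, -0.0816, 0.036]
tcp_rot: [[0.902, 0.431, -0.031], [0.431, -0.902, 0.007], [-0.025, -0.02, -0.999]]
force: [-0.7, -0.6, -1.5]
opening: 0.637
[ 3.3  3.3 23.2]
```

```bash
python3 -m inch '[[48,3,3,6,0],[48,3,3,12,0],[48,3,3,17,0],[48,3,3,20,0],[48,3,3,20,0],[48,3,3,20,0]]'
python3 - <<'E'
from h import *
print(shift([.6317,-.083,.0127]))
E
```

```text
time_s: 19.65
position: [0.6314, -0.0831, 0.016]
tcp_rot: [[0.902, 0.431, -0.031], [0.431, -0.902, 0.007], [-0.025, -0.02, -1.0]]
force: [0.2, -0.4, -2.4]
opening: 0.64
[0.4 0.1 3.3]
```

```bash
python3 -m inch '[[48,0,0,1,0],[48,0,0,2,0],[48,0,0,3,0],[48,0,0,3,0]]'
```

```text
time_s: 20.05
position: [0.6313, -0.0831, 0.0129]
tcp_rot: [[0.902, 0.43, -0.031], [0.431, -0.902, 0.007], [-0.025, -0.02, -1.0]]
force: [0.3, 0.2, -2.1]
opening: 0.633
```

```bash
python3 -m inch '[[48,0,0,1,0],[48,0,0,1,0]]';python3 -m inch '[[48,0,0,1,0],[48,0,0,1,0]]'
```

```text
time_s: 20.25
position: [0.6313, -0.083, 0.0128]
tcp_rot: [[0.902, 0.431, -0.031], [0.431, -0.902, 0.007], [-0.025, -0.02, -1.0]]
force: [-1.8, 0.5, 4.8]
opening: 0.631
time_s: 20.45
position: [0.6313, -0.083, 0.0128]
tcp_rot: [[0.902, 0.431, -0.03], [0.431, -0.902, 0.007], [-0.025, -0.019, -1.0]]
force: [-1.9, 0.4, 4.7]
opening: 0.642
```

```bash
python3 -m inch '[[58,0,0,0,0],[62,0,0,0,0],[70,0,0,0,0],[80,0,0,0,0],[87,0,0,0,0],[87,0,0,0,0]]'; python3 -m inch '[[87,0,0,-20,0],[87,0,0,-50,0],[87,0,0,-95,0],[87,0,0,-140,0],[87,-20,0,-170,0],[87,-50,0,-170,0],[87,-50,0,-170,0],[87,-50,0,-170,0]]'
python3 - <<'E'
from h import *
m=vision.camera_model('wrist');p,d=vision.capture('wrist');cv2.imwrite('pics/w9.png',p[:,:,::-1]);np.savez('pics/w9.npz',p=p,d=d,T=m['camera_from_world'])
k=masks(p);lid=(p[:,:,2].astype(int)>p[:,:,0].astype(int)+5)
x=blob(lid,(280,150),80);meas(m,lid,x[0],45,.063,'lid')
x=blob((k['V']<120)&(k['S']<90)|lid,(280,150),80);meas(m,((k['V']<120))|lid,(280,150),60,.003,'pad+')
print(bot.read_state()['position'],shift([.387,-.075,.19]))
E
```

```text
time_s: 21.05
position: [0.6313, -0.0831, 0.0126]
tcp_rot: [[0.902, 0.431, -0.03], [0.431, -0.902, 0.007], [-0.025, -0.019, -1.0]]
force: [0.5, -0.2, -0.3]
opening: 0.96
time_s: 21.85
position: [0.5911, -0.1059, 0.184]
tcp_rot: [[0.902, 0.43, -0.03], [0.43, -0.903, 0.007], [-0.024, -0.019, -1.0]]
force: [0.2, -0.4, 0.3]
opening: 0.998
lid px [275.1 148. ] axes mm [50.3 51.7] P [630.2 -83.1  63. ]
pad+ px [277.1 141.8] axes mm [79.1 79.9] P [631.1 -83.5   3. ]
[ 0.59164315 -0.10571972  0.18359434] [-171.5 -115.9   -0. ]
```

The jar is 1 mm from the pad centre. Next is the tin.

```bash
python3 -m inch '[[87,-34,-23,0,0],[87,-68,-46,0,0],[87,-102,-69,0,0],[87,-136,-92,0,0],[87,-168,-115,-5,0],[87,-168,-115,-5,0],[87,-168,-115,-5,0]]'
python3 - <<'E'
from h import *
m=vision.camera_model('wrist');p,d=vision.capture('wrist');cv2.imwrite('pics/w10.png',p[:,:,::-1]);np.savez('pics/w10.npz',p=p,d=d,T=m['camera_from_world'])
print(bot.read_state()['position'])
E
```

```text
time_s: 22.6
position: [0.3915, -0.0744, 0.1949]
tcp_rot: [[0.902, 0.43, -0.029], [0.431, -0.902, 0.007], [-0.023, -0.018, -1.0]]
force: [0.4, 0.0, 0.4]
opening: 0.999
[ 0.39264324 -0.07491981  0.19499876]
```

View pics/w10.png

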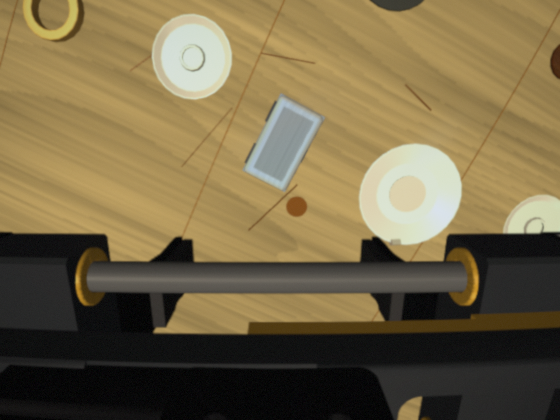

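Run:
```python
from h import *
m,p,d=load('pics/w10.npz');k=masks(p)
t=cv2.resize(p[85:205,235:335,::-1],(500,600),interpolation=cv2.INTER_CUBIC);s=np.load('pics/side0.npz')['p'][208:250,300:352,::-1]
s=cv2.resize(s,(300,242),interpolation=cv2.INTER_CUBIC);o=np.zeros((600,800,3),np.uint8);o[:,:500]=t;o[:242,500:]=s;cv2.imwrite('pics/tin2.png',o)
blue=(p[:,:,2].astype(int)>p[:,:,0].astype(int)-12)&(k['V']>90)
x=blob(blue,(284,143),65);r=cv2.minAreaRect(x[2]);print(r)
b=cv2.boxPoints(r);Q=np.array([plane(m,u,.024) for u in b]);print((Q*1000).round(1))
C=Q.mean(0);e=[(Q[(i+1)%4]-Q[i]) for i in range(2)];L=[np.linalg.norm(v) for v in e];v=e[int(np.argmax(L))];print('C',C,'L',L,'yaw',np.degrees(np.arctan2(v[1],v[0])))
n=vision.camera_model('scene')
R=np.array(bot.read_state()['tcp_rot']);print('tool x yaw',np.degrees(np.arctan2(R[1,0],R[0,0])))
# pad_oblong from scene
q=np.load('pics/scene0.npz')['p'];ks=masks(q)
for f,mm,kk,sd,rr in(('scene',n,ks,(400,217),36),):
    x=blob(kk['V']<95,sd,rr);r=cv2.minAreaRect(x[2]);Q=np.array([plane(mm,u,.003) for u in cv2.boxPoints(r)]);e=[Q[1]-Q[0],Q[2]-Q[1]];L=[np.linalg.norm(v) for v in e];v=e[int(np.argmax(L))];print(f,Q.mean(0),L,np.degrees(np.arctan2(v[1],v[0])))
print(bot.read_state()['joint_positions'])
```

```text
((281.75103759765625, 141.91989135742188), (48.10017395019531, 84.53363037109375), 27.299570083618164)
[[392.9 -30.4  24. ]
 [474.7 -34.5  24. ]
 [474.  -80.5  24. ]
 [391.  -79.   24. ]]
C [ 0.43317211 -0.05608461  0.024     ] L [np.float64(0.08187560937645778), np.float64(0.045974078223236334)] yaw -2.858313509747317
tool x yaw 25.53103420531581
scene [0.60626194 0.28894848 0.003     ] [np.float64(0.07817086752141275), np.float64(0.12425984972010888)] 8.820359742948158
[-26.60955731  16.29047616 113.47527492  -0.50497658  51.81662279
  38.18831665]
```

View pics/tin2.png

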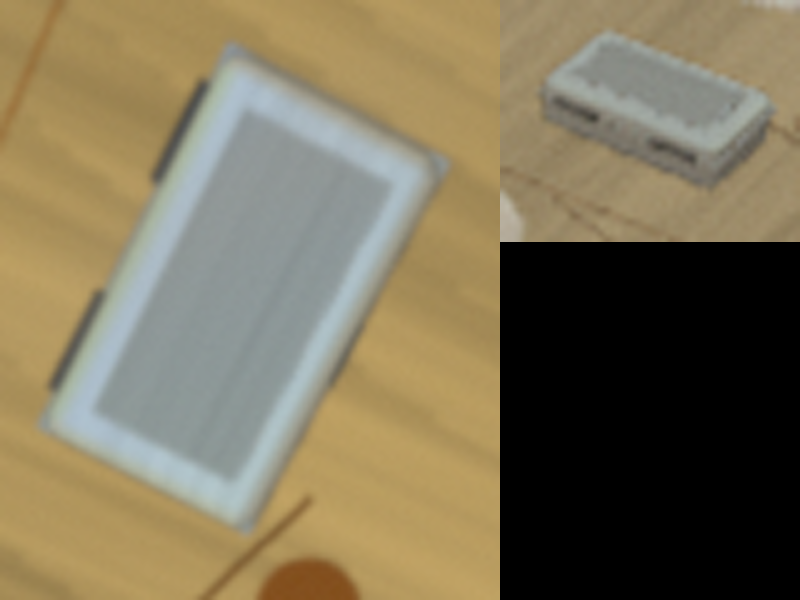

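The tin's top has the chamfered lid panel, with the hinges in the upper half of the side, so the lid is already up. The tin's yaw is about -2°.

```bash
python3 - <<'E'
from h import *
m,p,d=load('pics/w10.npz')
Q=np.array([plane(m,u,.023) for u in((281.6,94.6),(324,117.4),(284.4,190.4),(243.4,170))]);print((Q*1000).round(1),Q.mean(0));print([round(np.degrees(np.arctan2(*(a-b)[[1,0]])),1) for a,b in((Q[0],Q[3]),(Q[1],Q[2]),(Q[0],Q[1]))])
n=vision.camera_model('scene');print(tri([ray(m,(284,143)),ray(n,(232.5,195))]))
print(shift([.433,-.056,.004]))
E
python3 -m inch '[[70,19,-1,25,0.13],[70,39,-1,60,0.26],[70,45,0,95,0.38],[70,45,0,120,0.477],[70,45,0,130,0.477],[70,45,0,130,0.477]]'
python3 - <<'E'
from h import *
print(shift([.433,-.056,.004]))
E
```

```text
[[474.4 -36.5  23. ]
 [473.  -82.7  23. ]
 [391.2 -79.6  23. ]
 [392.3 -33.2  23. ]] [ 0.43276073 -0.058028    0.023     ]
[np.float64(-2.3), np.float64(-2.2), np.float64(88.2)]
(array([ 0.43454982, -0.05755927,  0.02538308]), np.float64(0.0008544708885840827))
[ 48.8   3.7 189.9]
time_s: 23.25
position: [0.4301, -0.0547, 0.0625]
tcp_rot: [[0.999, -0.029, -0.03], [-0.029, -1.0, 0.007], [-0.03, -0.006, -1.0]]
force: [-0.4, 0.6, 0.4]
opening: 0.809
[ 4.7  1.6 58.3]
```

```bash
python3 -m inch '[[70,4,3,20,0.006],[70,4,3,40,0.006],[70,4,3,52,0.006],[70,4,3,58,0.006],[70,4,3,58,0.006],[60,4,3,58,0.006],[50,4,3,58,0.006],[40,4,3,58,0.006]]'; python3 -m inch '[[40,0,0,0,0],[40,0,0,0,0],[40,0,0,0,0],[40,0,0,0,0]]'
```

```text
time_s: 24.05
position: [0.4327, -0.0575, 0.005]
tcp_rot: [[0.999, -0.035, -0.029], [-0.035, -0.999, 0.007], [-0.029, -0.006, -1.0]]
force: [0.1, 0.9, -0.4]
opening: 0.617
time_s: 24.45
position: [0.4329, -0.0576, 0.0053]
tcp_rot: [[0.999, -0.035, -0.028], [-0.035, -0.999, 0.006], [-0.028, -0.005, -1.0]]
force: [-1.1, -0.8, 4.1]
opening: 0.547
```

```bash
python3 -m inch '[[40,0,0,-20,0],[40,0,0,-55,0],[40,5,-10,-95,0],[40,18,-50,-120,0],[40,31,-96,-125,0],[40,44,-142,-125,0],[40,57,-188,-125,0],[40,70,-234,-125,0]]'
python3 - <<'E'
from h import *
print(shift([.54,.289,.13]))
E
```

```text
time_s: 25.25
position: [0.5143, 0.1749, 0.1293]
tcp_rot: [[0.999, -0.035, -0.029], [-0.035, -0.999, 0.006], [-0.029, -0.005, -1.0]]
force: [0.5, -0.2, -1.3]
opening: 0.548
[  21.7 -114.9   -0.7]
```

```bash
python3 -m inch '[[40,7,-40,0,0],[40,14,-80,0,0],[40,20,-110,0,0],[40,20,-115,0,0],[40,20,-115,0,0],[40,20,-115,0,0]]'
python3 - <<'E'
from h import *
m=vision.camera_model('wrist');p,d=vision.capture('wrist');cv2.imwrite('pics/w11.png',p[:,:,::-1]);np.savez('pics/w11.npz',p=p,d=d,T=m['camera_from_world'])
print(bot.read_state()['position'])
E
```

```text
time_s: 25.85
position: [0.5373, 0.2879, 0.1287]
tcp_rot: [[0.999, -0.035, -0.031], [-0.035, -0.999, 0.005], [-0.031, -0.004, -1.0]]
force: [-1.1, 0.2, -1.6]
opening: 0.546
[0.53753015 0.2876096  0.12890376]
```

View pics/w11.png

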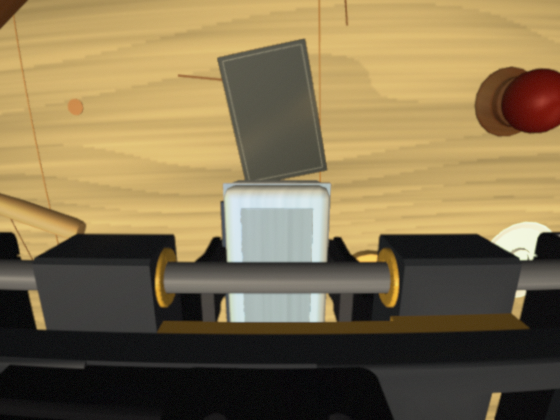

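The tin is held, showing from (226,187) to (328,187). The whole oblong pad is visible, with corners near (219,57), (305,40), (326,171) and (247,182).

Run:
```python
from h import *
m,p,d=load('pics/w11.npz');k=masks(p)
x=blob((k['V']<120)&(k['S']<90)&(np.arange(420)[:,None]<184),(272,110),85)
r=cv2.minAreaRect(x[2]);print(r)
ap=cv2.approxPolyDP(x[2],6,True).reshape(-1,2);print(ap)
def rep(Q):
    e=[Q[1]-Q[0],Q[2]-Q[1],Q[2]-Q[3],Q[3]-Q[0]];print((Q*1000).round(1),'C',Q.mean(0),[round(np.linalg.norm(v)*1000,1) for v in e],[round(np.degrees(np.arctan2(v[1],v[0])),1) for v in e])
if len(ap)==4: rep(np.array([plane(m,u.astype(float),.003) for u in ap]))
# tin top front edge
s=bot.read_state();R=np.array(s['tcp_rot']);z=s['position'][2]+.0187
for u in((226,187),(328,187),(229,310),(324,310)):print((R.T@(plane(m,u,z)-s['position'])*1000).round(1))
```

```text
((271.8919372558594, 116.85134887695312), (143.35594177246094, 89.9262466430664), 80.53767395019531)
[[303  39]
 [218  58]
 [245 176]
 [237 181]
 [317 182]
 [282 179]
 [326 168]]
[ 40.6 -23.1 -19.9]
[ 40.6  21.4 -20.1]
[-21.  -24.4 -18. ]
[-20.9  22.2 -18.1]
```

Run:
```python
from h import *
m,p,d=load('pics/w11.npz')
TL,TR,BR=[plane(m,u,.003) for u in((218.5,57.5),(304.3,39.5),(326,170))]
yaw=lambda v:round(np.degrees(np.arctan2(v[1],v[0])),2)
print(np.linalg.norm(TL-TR),np.linalg.norm(TR-BR),yaw(TR-BR),yaw(TL-TR)-90,(TL+BR)/2)
n=vision.camera_model('scene');q=np.load('pics/scene0.npz')['p'];ks=masks(q);x=blob(ks['V']<95,(400,217),36)
print(tri([ray(m,tuple(np.array((218.5+326,57.5+170))/2)),ray(n,x[0])]))
C=(TL+BR)/2;a=np.radians(yaw(TR-BR));s=bot.read_state()
R=np.array(s['tcp_rot']);print('tool yaw',yaw(R[:,0]))
print(shift([*C[:2],.0083]))
```

```text
0.06992557728962036 0.10679087490700187 9.18 8.879999999999995 [0.6078435  0.28836657 0.003     ]
(array([0.6088506 , 0.28945092, 0.00296   ]), np.float64(0.0007671816020154333))
tool yaw -2.06
[ 73.9  -2.8 118.4]
```

```bash
python3 -m inch '[[40,35,-1,0,-0.1],[40,70,-2,5,-0.194],[40,74,-2,30,-0.194],[40,74,-2,60,-0.194],[40,74,-2,80,-0.194],[40,74,-2,90,-0.194],[40,74,-2,90,-0.194]]'
python3 - <<'E'
from h import *
R=np.array(bot.read_state()['tcp_rot']);print(np.degrees(np.arctan2(R[1,0],R[0,0])))
print(shift([.6083,.288,.0085]))
E
```

```text
time_s: 26.6
position: [0.6075, 0.2858, 0.0351]
tcp_rot: [[0.987, 0.156, -0.035], [0.156, -0.988, 0.004], [-0.034, -0.009, -0.999]]
force: [-1.0, 0.8, -0.9]
opening: 0.55
8.976312388664235
[ 2.  -1.8 26.6]
```

```bash
python3 -m inch '[[40,2,-2,8,0],[40,2,-2,15,0],[40,2,-2,20,0],[40,2,-2,23,0],[40,2,-2,23,0],[40,2,-2,23,0]]'
python3 - <<'E'
from h import *
print(shift([.6083,.288,.0085]))
E
```

```text
time_s: 27.2
position: [0.6085, 0.2883, 0.0122]
tcp_rot: [[0.987, 0.156, -0.034], [0.156, -0.988, 0.004], [-0.033, -0.009, -0.999]]
force: [1.0, -0.2, -1.6]
opening: 0.55
[-0.1  0.3  3.7]
```

```bash
python3 -m inch '[[40,0,0,1,0],[40,0,0,2,0],[40,0,0,3,0],[40,0,0,3,0]]'; python3 -m inch '[[40,0,0,1,0],[40,0,0,1,0]]'
```

```text
time_s: 27.6
position: [0.6083, 0.2883, 0.0091]
tcp_rot: [[0.987, 0.156, -0.034], [0.156, -0.988, 0.004], [-0.033, -0.009, -0.999]]
force: [0.1, -0.0, -1.2]
opening: 0.547
time_s: 27.8
position: [0.6084, 0.2884, 0.0085]
tcp_rot: [[0.987, 0.156, -0.034], [0.156, -0.988, 0.004], [-0.033, -0.009, -0.999]]
force: [-1.6, -0.1, 1.6]
opening: 0.546
```

```bash
python3 -m inch '[[40,0,0,1,0],[40,0,0,1,0]]'; python3 -m inch '[[50,0,0,0,0],[53,0,0,0,0],[60,0,0,0,0],[70,0,0,0,0],[75,0,0,0,0],[75,0,0,0,0]]'; python3 -m inch '[[75,0,0,-20,0],[75,0,0,-50,0],[75,0,0,-95,0],[75,0,0,-140,0],[75,-20,0,-170,0],[75,-50,0,-175,0],[75,-50,0,-175,0],[75,-50,0,-175,0]]'
python3 - <<'E'
from h import *
m=vision.camera_model('wrist');p,d=vision.capture('wrist');cv2.imwrite('pics/w12.png',p[:,:,::-1]);np.savez('pics/w12.npz',p=p,d=d,T=m['camera_from_world'])
q,_=vision.capture('scene');cv2.imwrite('pics/scene2.png',q[:,:,::-1]);print(bot.read_state()['position'])
E
```

```text
time_s: 28.0
position: [0.6084, 0.2884, 0.0084]
tcp_rot: [[0.987, 0.156, -0.034], [0.156, -0.988, 0.004], [-0.033, -0.009, -0.999]]
force: [-2.6, -0.3, 5.2]
opening: 0.546
time_s: 28.6
position: [0.6084, 0.2883, 0.0083]
tcp_rot: [[0.987, 0.156, -0.034], [0.156, -0.988, 0.004], [-0.033, -0.009, -0.999]]
force: [-0.2, 0.6, -1.2]
opening: 0.829
time_s: 29.4
position: [0.5647, 0.2799, 0.1852]
tcp_rot: [[0.987, 0.156, -0.033], [0.157, -0.988, 0.004], [-0.032, -0.009, -0.999]]
force: [0.4, -0.5, -0.2]
opening: 0.862
[0.56559207 0.27990441 0.18439989]
```

View pics/w12.png

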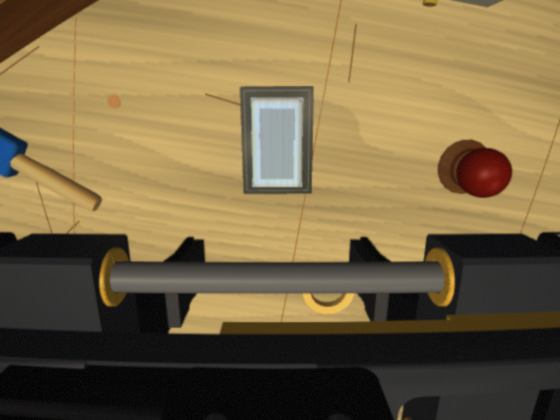

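The tin lies lid up and square inside the oblong pad, at (278,142); the big marble is seated at (483,173). Final numeric check follows.

Run:
```python
from h import *
m,p,d=load('pics/w12.npz');k=masks(p)
def box(mask,sd,r,z,t):
    x=blob(mask,sd,r);Q=np.array([plane(m,u,z) for u in cv2.boxPoints(cv2.minAreaRect(x[2]))]);e=[Q[1]-Q[0],Q[2]-Q[1]];L=[np.linalg.norm(v) for v in e];v=e[int(np.argmax(L))];print(t,(Q.mean(0)*1000).round(1),np.round(L,4),np.degrees(np.arctan2(v[1],v[0]))%180)
blue=(p[:,:,2].astype(int)>p[:,:,0].astype(int)-12)&(k['V']>115)
box(blue,(278,142),60,.027,'tin')
box((k['V']<125)&(k['S']<100)|blue,(277,140),75,.003,'pad')
q=cv2.imread('pics/scene2.png')[:,:,::-1].copy();ks=masks(q);n=vision.camera_model('scene');rs=((ks['H']<10)|(ks['H']>168))&(ks['S']>90)
meas(n,rs,(154,300),14,.029,'ms scene');meas(n,rs,(320,238),18,.037,'mb scene')
q0=np.load('pics/scene0.npz')['p'];dd=np.abs(q.astype(int)-q0).max(2);print('saucer diff',dd[195:240,145:200].max(),'ring diff',dd[164:190,326:354].max())
print(bot.read_state()['force'])
```

```text
tin [608.7 289.7  27. ] [0.0451 0.0843] 11.26725038524063
pad [608.1 289.5   3. ] [0.1077 0.0703] 7.341368236107638
ms scene px [151.  301.8] axes mm [29.3 30. ] P [ 639.1 -283.2   29. ]
mb scene px [321.3 236.5] axes mm [42.7 44.8] P [614.9  91.1  37. ]
saucer diff 8 ring diff 8
[-0.17137665  0.54740802 -0.38473474]
```

View pics/scene2.png

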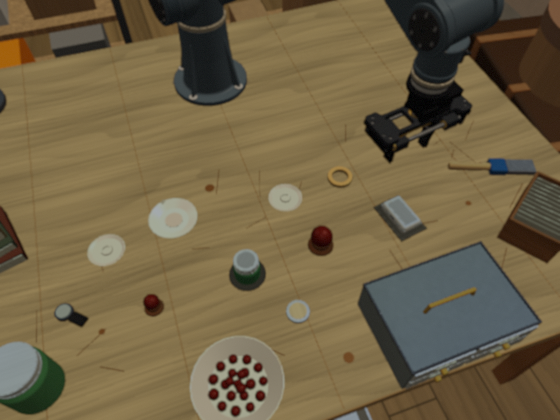

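All four pieces are in place, the saucer at (173,217) and gauge ring at (340,177) haven't moved, and the gripper is clear.

```bash
python3 -c "
from rig import bot
print(bot.hand_in())"
```

```text
the job is handed in; nothing more can be done
None
```

The job is done and handed in at about 29.5 s on the robot's clock. I placed the big marble, then the small marble, the jar and the tin. Each was lowered until it touched (at most about 5 N) before the fingers opened.

Last checks:
- **Marbles:** both are seated. In the scene view, taken at seated height, each sits within about 1.5 mm of its stand's centre.
- **Jar:** it stands upright about 1 mm from the middle of the round pad.
- **Tin:** it lies flat, lid up, about 1 mm from the middle of the oblong pad.
- **Saucer and gauge ring:** neither moved; their parts of the scene picture are the same as at the start.

Two checks did not agree cleanly:
- **Tin angle:** the last outline fit put the tin's yaw at 11.3° and the pad's at 7.3°. That fit is only good to a few degrees. The pad had measured 9.0° earlier, the tool set the tin down at 9.0°, and the picture shows their edges parallel.
- **Small marble:** one wrist-camera reading, taken while the arm was still settling, was 3–4 mm off in position, and its two-view height came out at 19 mm instead of 29 mm. Two scene views agreed with the stand and a later wrist picture showed the marble seated, so I discarded that reading.

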